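Pack the spray cans and latch the service case

ROBOT

A 7-joint arm with a two-finger parallel gripper is mounted at the origin on the work surface. World frame = base frame: x ahead of the robot, y to its left, z up, the work surface at z = 0. Lengths are in mm, angles in rad, forces in N, time in s.
With the tool pointing down it reaches from about 400 to 925 mm from the base axis. Payload 5.6 kg.
Tool frame: the origin (TCP) lies midway between the tips of the shut fingers; the grasp point (between the pads) lies 19 mm behind it (grasp_offset is the distance from the TCP to the grasp point, in mm); x points along the fingers, y is the direction in which the jaws open and shut, and the axes are right-handed (so a half turn about x gives the same grasp; the last joint's range is limited). The gripper opens to 85 mm and grips with 20 to 120 N. Pads are 22 mm wide; open, the fingers measure 114 mm over their backs; the gripper's body (76 mm by 85 mm) begins 54 mm behind the grasp point. The pads swing forward as they close: fully open they stand 13 mm farther back than shut.
Start: joints at [-1.261, 0.468, -0.012, 1.603, 0.006, 1.071, -0.056], TCP at [224.633, 609.958, 231.29] pointing down, gripper open.
Joint ranges: [-2.53, 2.53], [-0.31, 2.02], [-1.57, 1.55], [0.28, 2.44], [-1.29, 4.43], [0.15, 1.84], [-2.92, 2.92]. Speed limits (rad/s): [2.57, 2.57, 3.14, 3.14, 3.14, 3.14, 3.14].

INTERFACE

Orientations are given as a unit quaternion [w, x, y, z].
In Python, from plant import * gives the robot as it stands. The module is installed in compiled form; this text tells all that it offers.
- The arm moves only by the tool apply_moves, never from a script. Its arguments are lists of equal length, an entry for each row: "offset": the shift along the tool's x, y, z each as a share of 250 mm, from -1 to 1, a list of three; "dr": the turn, a rotation vector about the tool's x, y, z each as a share of pi rad, from -1 to 1, a list of three; "fingers": the gripper command: -1 is shut, 1 is fully open, values between are in proportion. In form: {"offset": [[dx, dy, dz], ...], "dr": [[rx, ry, rz], ...], "fingers": [fingers, ...]}. A call has 1 to 12 rows; each row is the pose to reach, as a shift and turn from the pose measured when the call began, along the tool's axes at that moment, turning the shorter way round; what a row does not reach only later rows make up. A row lasts 1/10 s, in which the tool goes at most 50 mm and 8.59 degrees, less where a joint would pass 70% of its speed; a pose out of reach is approached as far as the arm can. A call with a number of a shift or a turn outside -1 to 1 is refused whole. A call with a gripper value outside its range is refused whole. The fingers move at their own pace and stop on an object; "squeeze" is the grip in N (left out, the last holds). Time passes only in rows, so rows that repeat a pose let the fingers close. It gives the time, the measured TCP pose, the force and the opening at its end, in the units of the state.
- state(): the state, without advancing time (a new reading comes with each control period).
- snapshot(name): name is "scene" or "top" or "wrist"; returns the picture (400x640x3 uint8, red, green, blue); there is no depth.
- get_calibration(name): a dict with "camera_matrix" (3x3 intrinsics, pixels), "R" (3x3) and "t" (3): a world point X has camera coordinates R X + t. Camera axes: x right, y down, z forward; pixel columns grow to the right and rows downward; lengths in mm; the calibration is good to about 2 mm. A picture is of the moment at which its call begins: read the wrist's pose just before it. get_calibration takes no time and is no camera call; for the wrist camera it gives the pose at the moment of the call.
- close_job(): hands the job in, once; it reports no verdict.
The state is a dict: "clock": time; "qpos": joint angles; "qd": joint speeds; "tau": joint torques, N m; "tool_pos": TCP position; "eef_rot": TCP orientation; "wrist_force": force on the tool from outside, world axes, zero at the start; "moment": the same for the moment, N m; "finger_gap": opening from 0.0 (shut) to 1.0 (fully open).
Only numpy, scipy, OpenCV 4.12 (cv2) and the standard library are available. Lean on these libraries where they do the work, as an engineer would, in place of code of your own. Each camera call takes 0.05 s, during which the arm holds its last target. There are 200 camera calls.

TASK

Take the two tall spray cans out of the leaning bin and stand one upright on each of the two round rubber pads in the empty cells of the service case. Then close the lid fully and, after that, press its steel latch flap down flat against the front of the case. Leave the short tin, the can already in the case and the things standing on the bench where they are.

Things in the scene. Friction and masses are not known exactly. Their poses are not given: they have to be found in the camera images.
- case: Grey metal case fixed to the bench, 118 mm deep (x), 264 wide (y), walls 6, rim 75 high, inner floor 6 above the bench. Two 5 mm dividers (tops 71 mm up) make three cells in a row, 106 (x) by about 80 mm (y), centred at y = -84, 0, +84 mm. Origin: centre of its underside; front faces its own -x (roughly to the robot), z up. With the lid shut 151 mm high.
- lid (a joint): Hinge of the case's deep lid, rad: 0 shut, 1.57 upright on the far (+x) rim, stop at 1.9; starts 1.6 to 1.8. Stiff friction hinge (0.35 N m): the lid (0.4 kg) stays where it is left and does not fall. The lid is a hollow grey shell 118 x 264 mm, 76 mm high outside, 70 inside, walls 6 mm.
- lid_hinge (a point): Point on the lid's hinge axis at mid width: in the case frame x = +59, y = 0, z = 75 mm. Its axes are the lid's and turn with it (hinge axis y; opening turns about +y); with the lid shut they are parallel to the case's.
- lid_tab (a point): Centre of the lid's handle, a flat steel tab on the lid's front face: 40 mm out from the face (lid -x), 70 mm wide (y), 10 mm thick (z). In the lid's axes its centre is at x = -138, y = -30, z = +20 mm from lid_hinge; the face is at x = -118, the tab's end at -158. With the lid open it points upward.
- latch (a joint): Hinge of the steel latch flap on the lid's front face, rad: 0 is flat against the front (closed, stop), 1.57 sticks straight out, stop at 1.8; starts 1.2 to 1.6. Friction (0.05 N m) holds it where it is left. No snap: it must be pushed all the way to 0. Hinge axis y as for the lid.
- latch_hinge (a point): Latch hinge axis, mid width of the flap; in the lid's axes from lid_hinge at x = -121, y = +112, z = +50 mm, so 125 mm above the bench with the lid shut.
- latch_tip (a point): Middle of the free end of the latch flap, a steel plate 65 mm long from hinge to tip, 30 mm wide, 6 mm thick (its outer face is 6 mm out from the hinge axis, this point is at mid thickness). When closed it hangs straight down from the hinge, its tip 60 mm above the bench.
- pad0: Round rubber pad 56 mm across, 3 mm thick, fixed on the floor of an empty cell of the case; origin at the centre of its underside, so its top is 9 mm above the bench. The two pads mark the empty cells.
- pad1: A second pad like pad0, in the other empty cell.
- packed_can: Bystander: spray can like the two to be packed, already standing in the third cell of the case (no pad). Origin at the centre of its foot.
- rack: Grey metal bin fixed to the bench with three square pockets in a row at y = -90, 0, +90 mm, each 60 mm square inside, 70 deep, tilted 30 degrees so that the mouth leans to the bin's own -x (to the robot's side of the bench). Origin: on the bench below the middle pocket's bottom, z up. Pocket rims reach 111 mm above the bench.
- can_a: Tall spray can to be packed, plain aluminium, 52 mm in diameter, body 115 mm high, then a grey cap 42 mm in diameter and 15 high (130 in all), about 0.22 kg. Origin: centre of its foot, z along its axis to the cap. It starts in any of the pockets, leaning 30 degrees with it; its lowest 70 mm are inside the pocket.
- can_b: The second tall spray can, the same as can_a.
- short_tin: Bystander: short tin of the same diameter (52 mm) but only 85 mm tall, in the remaining pocket of the bin. Origin at the centre of its foot, z along its axis.
- fluid_bottle: Bystander: white plastic bottle with black cap, 54 mm in diameter, 150 mm tall, standing on the bench between bin and case. Origin at the centre of its foot.
- oil_filter: Bystander: white oil filter, 76 mm in diameter, 90 mm tall, standing on the bench in front. Origin at the centre of its foot.
There are look-alikes about, which are no part of the job. Leave any pink or purple look-alike of the can_b alone.

How it is judged (in metres and radians):
On the way, in this order (a step that is already met when the one before it is completed fails the run):
1. both tall cans stand upright in the case, one on each pad (((horizontal distance between can_a and pad0 below 0.022 m and horizontal distance between can_b and pad1 below 0.022 m) or (horizontal distance between can_a and pad1 below 0.022 m and horizontal distance between can_b and pad0 below 0.022 m)) and angle between each of can_a, can_b's own z axis and vertical below 0.1 rad and height (world z) of each of can_a, can_b below 0.014 m), for 0.2 s.
2. the lid is fully shut (value of joint lid below 0.04 rad), for 0.2 s.
3. the latch is pressed flat (value of joint latch below 0.12 rad), for 0.2 s.
At the end, for the whole second after the job is handed in: Both tall cans stand at rest in the case, one on each pad (foot centre within 22 mm of the pad's centre, within 0.1 rad of upright, foot no more than 14 mm above the bench), the lid is shut to within 0.04 rad and the latch to within 0.12 rad (all of step 1 and linear speed of each of can_a, can_b below 0.03 m/s and value of joint lid below 0.04 rad and value of joint latch below 0.12 rad); the robot touches nothing.
It fails at once if a bystander (packed can, short tin, fluid bottle or oil filter) is moved more than 30 mm, or one standing upright is tipped (distance of any of packed_can, short_tin, fluid_bottle, oil_filter from where it was at the start of the episode above 0.03 m or angle between any of packed_can, fluid_bottle, oil_filter's own z axis and vertical above 0.3 rad).
It also fails if it takes over 72 s, if anything falls off the work surface, if the arm or the gripper's body presses on something with over 40 N, if the wrist force passes 120 N, or if a joint passes its speed limit or range.

## Working session

There is one attempt and no reset: what is moved stays moved. The work goes in short steps, Python scripts to look and compute and a tool call to move; the robot and the scene stay as the last step left them, time stands still between calls to the robot, and variables do not carry over. Pictures are saved under pics/ and viewed, about 8 in all and at most 12, crops included, and the job is handed in when it is done.

Besides the shell and the picture viewer there is one more tool, called after ">>>" by a JSON object that holds its "name" and its "arguments". apply_moves: Moves the arm, as the interface text tells. Shift numbers are shares of 250 mm and turn numbers shares of pi rad, none past 1 either way. Its arguments: {"type":"object","properties":{"offset":{"type":"array"},"dr":{"type":"array"},"fingers":{"type":"array"},"squeeze":{"type":"number"}},"required":["offset","dr","fingers"]}

```bash
mkdir -p pics
python3 - <<'E'
from plant import *
import cv2,numpy as np
for n in("scene","top"):
    im=snapshot(n); cv2.imwrite(f"pics/{n}0.png",im[...,::-1])
    c=get_calibration(n); print(n,{k:np.round(v,3).tolist() for k,v in c.items()})
print(state())
E
```

```text
scene {'camera_matrix': [[420.024, 0.0, 323.18], [0.0, 420.024, 207.655], [0.0, 0.0, 1.0]], 'R': [[0.988, -0.153, -0.006], [-0.146, -0.929, -0.34], [0.046, 0.337, -0.94]], 't': [-499.04, 91.316, 1328.837]}
top {'camera_matrix': [[496.427, 0.0, 305.206], [0.0, 496.427, 200.26], [0.0, 0.0, 1.0]], 'R': [[0.006, -1.0, -0.013], [-0.998, -0.005, -0.068], [0.068, 0.014, -0.998]], 't': [1.453, 497.792, 1497.161]}
{'clock': 0.1, 'qpos': array([-1.26098711,  0.46832643, -0.01160336,  1.60350956,  0.00603089,
        1.07140977, -0.05630697]), 'qd': array([-0.00026672, -0.00095989,  0.00098815, -0.00173361,  0.0017949 ,
       -0.00175592,  0.00017753]), 'tau': array([ 1.20660312e-03, -5.33520126e+01,  2.15046946e-02, -2.51964962e+01,
        1.15035754e-02,  4.26012804e-03,  1.32906294e-05]), 'tool_pos': array([224.49618978, 609.47400223, 230.41847456]), 'eef_rot': array([ 0.6960792 ,  0.1235402 ,  0.69617977, -0.1246808 ]), 'wrist_force': array([ 0.0586583 , -0.73940514, -0.52983087]), 'moment': array([ 0.01411215, -0.00942642, -0.02757228]), 'finger_gap': 1.001246637896244}
```

View pics/scene0.png

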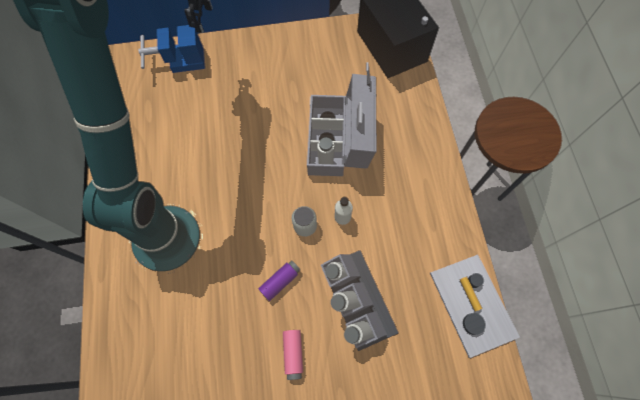

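View pics/top0.png

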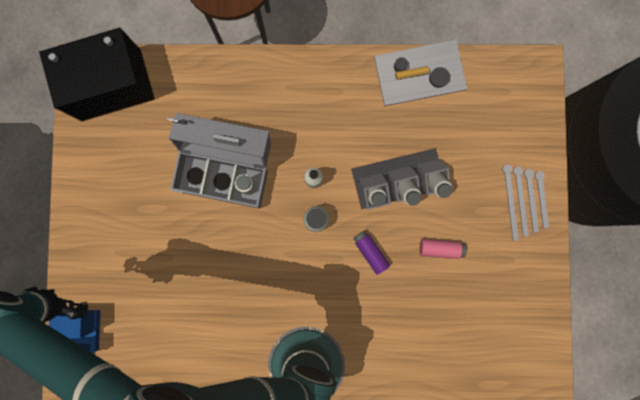

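Scene and top views show the case at about top (220,165), with its lid open. The two left cells hold dark pads, and the packed can is at (244,181). The bin is at (405,185) with three items in it. The bottle is at (314,177) and the filter at (316,218). The pink and purple look-alikes lie on the bench. Next I'll enlarge the bin and the case.

Run:
```python
import cv2,numpy as np
t=cv2.imread("pics/top0.png");s=cv2.imread("pics/scene0.png")
def crop(im,x,y,w,h,k=4):
    o=cv2.resize(im[y:y+h,x:x+w],None,fx=k,fy=k,interpolation=cv2.INTER_CUBIC)
    for i in range(0,w,10):
        cv2.line(o,(i*k,0),(i*k,6 if (x+i)%50 else 14),(0,0,255),1)
        if (x+i)%20==0: cv2.putText(o,str(x+i),(i*k,24),0,.4,(0,0,255),1)
    for j in range(0,h,10):
        cv2.line(o,(0,j*k),(6,j*k),(0,0,255),1)
        if (y+j)%20==0: cv2.putText(o,str(y+j),(8,j*k+4),0,.4,(0,0,255),1)
    return o
def mont(a,b,n):
    H=max(a.shape[0],b.shape[0]);o=np.zeros((H,a.shape[1]+b.shape[1],3),np.uint8)
    o[:a.shape[0],:a.shape[1]]=a;o[:b.shape[0],a.shape[1]:]=b;cv2.imwrite(n,o)
mont(crop(t,350,140,110,75),crop(s,320,245,90,110),"pics/rack.png")
mont(crop(t,165,108,110,105),crop(s,300,60,85,125),"pics/case.png")
```

```text
(no output)
```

View pics/rack.png

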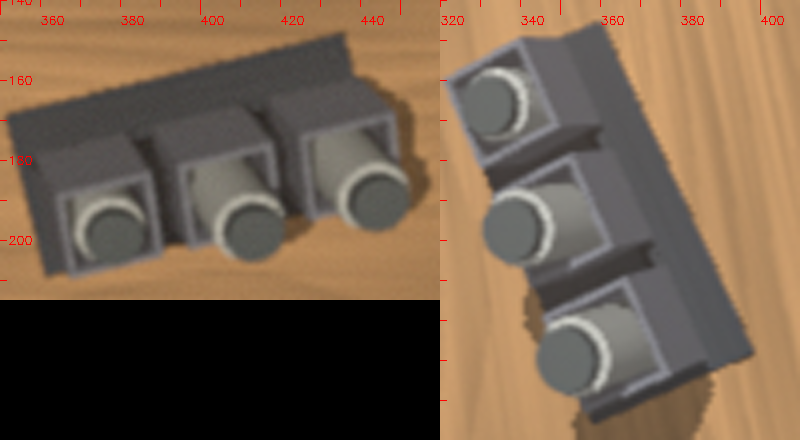

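View pics/case.png

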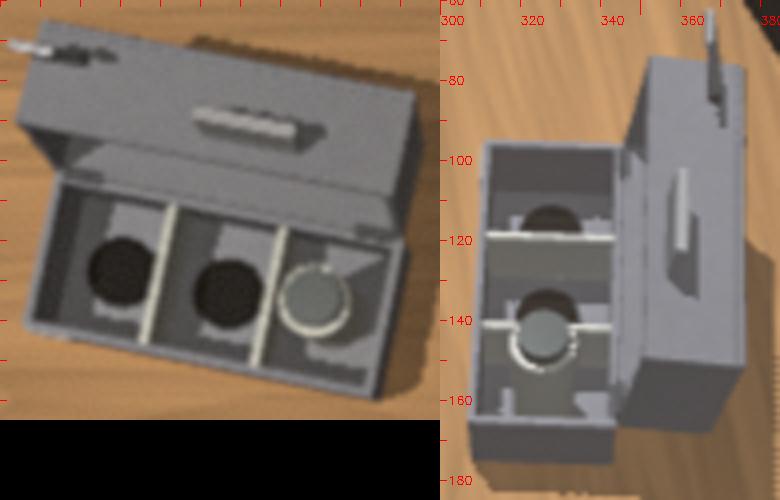

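```bash
cat > h.py <<'E'
import numpy as np
from scipy.optimize import least_squares
from scipy.spatial.transform import Rotation as R
from plant import *
def proj(c,X):
    X=np.atleast_2d(X);p=(X@np.array(c["R"]).T+np.array(c["t"]))@np.array(c["camera_matrix"]).T
    return p[:,:2]/p[:,2:]
def tri(cs,px):
    return least_squares(lambda X:np.concatenate([proj(c,X)[0]-p for c,p in zip(cs,px)]),[700,0,80])
def ry(t):return R.from_euler('y',t).as_matrix()
def fr(x,y,w,P): return np.atleast_2d(P)@R.from_euler('z',w).as_matrix().T+[x,y,0]
E
python3 - <<'E'
from h import *
T=get_calibration("top");S=get_calibration("scene")
for n,a,b in [("short",(379.5,198.75),(332.5,270.75)),("mid",(413,198),(339.5,302)),("right",(443.75,190.75),(353.25,333.75)),("packed",(243.75,183),(325.7,143.3)),("bottle",(314,174),(344,202)),("filter",(316,217),(304.5,217))]:
    r=tri([T,S],[a,b]);print(n,r.x.round(1),r.fun.round(2))
C=np.array([[-59,132,75],[-59,-132,75],[59,-132,75],[59,132,75],[0,84,9],[0,0,9]])
tp=np.array([(171.25,189.25),(259.25,207.5),(266,168),(180.5,152.5),(195,176),(222,181.25)])
sp=np.array([(311.25,95.75),(307.5,164.5),(343.5,164.25),(344,96.25)])
def f(p):
    W=fr(*p[:3],C)
    l,m=p[3:]
    tab=[-158,-30,20];tip=np.array([-121,112,50])+ry(m)@[-3,0,-65]
    L=fr(*p[:3],(ry(l)@np.array([tab,tip]).T).T+[59,0,75])
    return np.concatenate([(proj(T,W)-tp).ravel(),(proj(S,W[:4])-sp).ravel(),(proj(T,L)-[(226,138.5),(168,119)]).ravel(),(proj(S,L)-[(360.5,112.5),(367,63.75)]).ravel()])
r=least_squares(f,[700,200,-.2,1.7,1.4]);print(r.x.round(3));print(r.fun.reshape(-1,2).round(1).tolist())
# rack: joint fit with h0
u=np.array([-.5,0,.8660])
K=lambda h:np.array([np.array([0,y,h])+L*u for y,L in ((90,85),(0,130),(-90,130))])
tc=np.array([(379.5,198.75),(413,198),(443.75,190.75)]);sc=np.array([(332.5,270.75),(339.5,302),(353.25,333.75)])
g=lambda p:np.concatenate([(proj(T,fr(*p[:3],K(p[3])))-tc).ravel(),(proj(S,fr(*p[:3],K(p[3])))-sc).ravel()])
q=least_squares(g,[650,-200,.2,33]);print("rack",q.x.round(3));print(q.fun.reshape(-1,2).round(1).tolist())
print(fr(*q.x[:3],K(q.x[3])).round(1))
E
```

```text
short [ 498.5 -209.9  104.6] [-0.03 -0.44 -0.42  0.11]
mid [ 501.1 -301.1  126.9] [-0.08 -1.01 -0.94  0.24]
right [ 522.7 -387.6  127.6] [-0.09 -1.25 -1.13  0.28]
packed [539.3 176.9 133. ] [-0.03 -0.52 -0.55  0.13]
bottle [564.  -21.7 134.2] [ 0.    0.08  0.08 -0.02]
filter [444.4 -28.5  72.7] [ 0.02  0.19  0.19 -0.05]
[ 5.56163e+02  2.60357e+02 -1.75000e-01  1.68700e+00  1.32500e+00]
[[-0.7, 1.1], [-0.8, -1.1], [-0.1, -0.9], [-2.0, -1.2], [0.6, 0.2], [0.3, -0.2], [-1.7, -1.4], [-0.6, 0.7], [0.7, 1.6], [0.6, -1.4], [-0.6, -0.2], [3.9, 0.5], [-0.8, -1.6], [-0.2, 1.1]]
rack [ 5.63190e+02 -2.84745e+02  2.54000e-01  1.81440e+01]
[[-1.2, -0.4], [0.2, -0.8], [0.4, -1.4], [-0.3, 0.4], [-1.2, 0.1], [-0.9, 0.4]]
[[ 499.4 -208.3   91.8]
 [ 500.3 -301.1  130.7]
 [ 522.9 -388.2  130.7]]
```

```bash
cat >> h.py <<'E'
def cur():
    s=state();q=s["eef_rot"];return np.array(s["tool_pos"]),R.from_quat([q[1],q[2],q[3],q[0]]).as_matrix()
def down(a,tilt=0,tw=0):
    "tool down, jaw dir at world yaw a; tilt (rad) turns about tool y"
    c,s=np.cos(a),np.sin(a);M=np.array([[0,0,-1],[c,s,0],[s,-c,0]]).T
    return M@ry(tilt)
def plan(wps,start=None):
    "wps: (pos,R); prints offset (share of 250), dr (share of pi), rows needed"
    p,M=start or cur()
    for P,N in wps:
        P=np.array(P,float);o=M.T@(P-p);r=R.from_matrix(M.T@N).as_rotvec()
        n=max(np.linalg.norm(o)/50,np.degrees(np.linalg.norm(r))/8.59)
        print("off",(o/250).round(3).tolist(),"dr",(r/np.pi).round(4).tolist(),"rows",round(n,1))
        p,M=P,N
E
python3 - <<'E'
from h import *
p,M=cur();print(p,M.round(3).tolist())
c=get_calibration("wrist");Rc=np.array(c["R"]);t=np.array(c["t"]);pos=-Rc.T@t
print("cam in tool",M.T@(pos-p),"cam axes in tool (cols)",(M.T@Rc.T).round(3).tolist(),c["camera_matrix"])
a=np.arctan2(M[1,1],M[0,1]);print("yaw",a)
plan([((300,480,380),M),((480,250,400),down(-.175-np.pi/2)),((480,250,400),down(-.175+np.pi/2)),((480,250,400),down(-.175)),((480,250,400),down(-.175+np.pi))])
E
```

```text
[224.49618978 609.47400223 230.41847456] [[-0.0, 0.346, 0.938], [-0.002, 0.938, -0.346], [-1.0, -0.002, 0.0]]
cam in tool [-143.65919321    0.25626987  -84.35659476] cam axes in tool (cols) [[0.001, -0.324, 0.946], [1.0, 0.0, -0.001], [0.0, 0.946, 0.324]] [[335.04497272   0.         319.29014002]
 [  0.         335.04497272 199.84451632]
 [  0.           0.           1.        ]]
yaw 1.217930747014272
off [-0.598, -0.383, 0.462] dr [0.0, 0.0, 0.0] rows 4.2
off [-0.079, -0.615, 0.994] dr [0.9434, 0.0008, 0.0] rows 19.8
off [0.0, 0.0, 0.0] dr [-1.0, -0.0, -0.0] rows 21.0
off [0.0, 0.0, 0.0] dr [0.5, 0.0, 0.0] rows 10.5
off [0.0, 0.0, 0.0] dr [1.0, 0.0, 0.0] rows 21.0
```

Run:
```python
from h import *
p,M=cur()
A=((300,520,350),M);B=((520,340,350),down(-.175))
plan([A,B]);
rk=down(-1.317)
print("rack look from B");plan([((420,-220,330),rk)],start=B)
```

```text
off [-0.478, -0.232, 0.407] dr [0.0, 0.0, 0.0] rows 3.3
off [0.001, -0.372, 1.075] dr [0.4434, 0.0004, 0.0004] rows 9.3
rack look from B
off [0.08, -0.004, 2.275] dr [0.3635, 0.0, 0.0] rows 11.4
```

>>> {"name": "apply_moves", "arguments": {"offset": [[-0.48,-0.23,0.4],[-0.48,-0.23,0.4],[-0.48,-0.23,0.4],[-0.48,-0.6,1.0],[-0.48,-0.6,1.0],[-0.48,-0.6,1.0],[-0.48,-0.6,1.0],[-0.48,-0.6,1.0],[-0.48,-0.6,1.0],[-0.48,-0.6,1.0],[-0.48,-0.6,1.0]], "dr": [[0,0,0],[0,0,0],[0.1,0,0],[0.443,0,0],[0.443,0,0],[0.443,0,0],[0.443,0,0],[0.443,0,0],[0.443,0,0],[0.443,0,0],[0.443,0,0]], "fingers": [1,1,1,1,1,1,1,1,1,1,1]}}

```text
clock: 1.2
tool_pos: [407.2, 382.2, 350.3]
eef_rot: [-0.465, -0.533, -0.464, 0.534]
wrist_force: [-0.7, 0.4, 1.0]
finger_gap: 1.002
```

>>> {"name": "apply_moves", "arguments": {"offset": [[0,0.47,0.1],[0,0.47,0.1],[0,0.47,0.1],[0,0.47,0.1],[0,0.47,0.1]], "dr": [[0,0,0],[0,0,0],[0,0,0],[0,0,0],[0,0,0]], "fingers": [1,1,1,1,1]}}

```text
clock: 1.7
tool_pos: [519.6, 341.2, 349.5]
eef_rot: [-0.464, -0.532, -0.464, 0.535]
wrist_force: [-0.4, -0.6, 0.2]
finger_gap: 0.998
```

Run:
```python
from h import *
import cv2,json
c=get_calibration("wrist");im=snapshot("wrist")
np.savez("pics/w1.npz",im=im,**{k:np.array(v) for k,v in c.items()})
cv2.imwrite("pics/w1.png",cv2.resize(im[...,::-1],(800,500)))
p,M=cur();print(p)
plan([((470,60,340),down(-.6)),((420,-200,330),down(-1.317))])
```

```text
[518.93386771 341.98816885 349.70592601]
off [0.042, -0.04, 1.144] dr [0.1473, 0.001, 0.0005] rows 5.7
off [0.04, 0.422, 0.971] dr [0.2282, 0.0, 0.0] rows 5.3
```

View pics/w1.png

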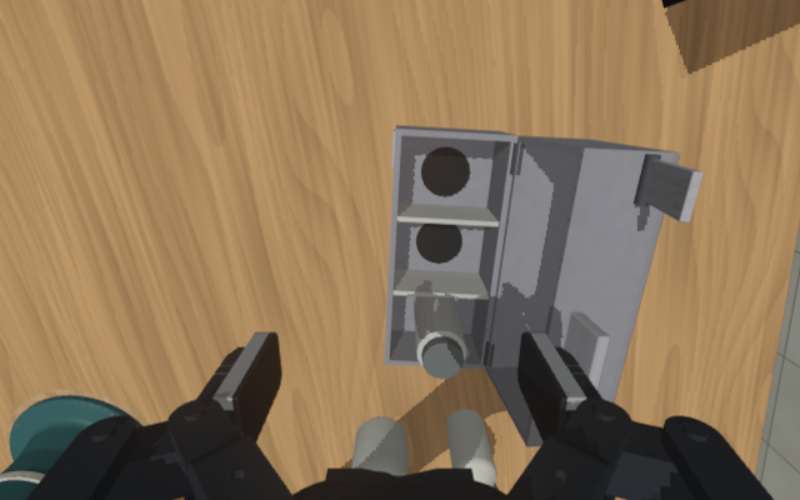

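Wrist view of the case shows the rim corners at 800-px coords (397,127), (517,137) and (386,364). The pads are at (446,172) and (440,241), the packed cap at (442,356), and the latch tip at about (691,195).

Run:
```python
from h import *
T=get_calibration("top");S=get_calibration("scene");W=dict(np.load("pics/w1.npz"))
C=np.array([[-59,132,75],[-59,-132,75],[59,-132,75],[59,132,75],[0,84,9],[0,0,9],[0,-84,136]])
tp=np.array([(171.25,189.25),(259.25,207.5),(266,168),(180.5,152.5),(195,176),(222,181.25),(243.75,183)])
sp=np.array([(311.25,95.75),(307.5,164.5),(343.5,164.25),(344,96.25)])
wp=np.array([(397,127),(386,364),(494,368),(517,137),(446,172),(440,241)])/1.25
for n,i in(("padL",4),("padM",5)):
    r=tri([T,W],[tp[i],wp[i]]);print(n,r.x.round(1),r.fun.round(2))
for i in(0,1,3): r=tri([T,S,W],[tp[i],sp[i],wp[i]]);print("rim",i,r.x.round(1))
r=tri([T,S,W],[tp[6],(325.7,143.3),np.array((442,356))/1.25]);print("packed",r.x.round(1))
def f(p,full=False):
    X=fr(*p[:3],C);l,m=p[3:]
    tip=np.array([-121,112,50])+ry(m)@[-3,0,-65]
    L=fr(*p[:3],ry(l)@tip+[59,0,75]);L2=fr(*p[:3],ry(l)@[-158,-30,20]+[59,0,75])
    return np.concatenate([(proj(T,X[:6])-tp[:6]).ravel(),(proj(S,X[:4])-sp).ravel(),2*(proj(W,X[:6])-wp).ravel(),(proj(T,L)-(168,119)).ravel(),(proj(S,L)-(367,63.75)).ravel(),(proj(W,L)-np.array((691,195))/1.25).ravel(),(proj(T,L2)-(226,138.5)).ravel(),(proj(S,L2)-(360.5,112.5)).ravel()])
r=least_squares(f,[556,260,-.175,1.7,1.4],loss='soft_l1');print(r.x.round(3));print(f(r.x).reshape(-1,2).round(1).tolist())
print(fr(*r.x[:3],[[0,84,9],[0,0,9],[0,-84,0]]).round(1))
```

```text
padL [572.9 345.1   8.2] [ 0.03 -0.4  -0.19  0.  ]
padM [557.3 261.9   4.6] [ 0.04 -0.38 -0.19  0.  ]
rim 0 [525.3 404.4  59.2]
rim 1 [474.7 141.5  71.5]
rim 3 [639.4 379.   67.7]
packed [539.9 179.5 125.4]
[ 5.57614e+02  2.62854e+02 -1.84000e-01  1.69200e+00  1.27000e+00]
[[-1.6, 0.2], [-1.9, -1.2], [-0.8, -1.0], [-2.6, -2.0], [-0.1, -0.5], [-0.5, -0.6], [-1.0, -2.2], [-0.7, -0.2], [0.7, 0.9], [1.2, -2.0], [-1.9, 3.5], [0.2, 0.3], [-11.3, 0.3], [1.8, -3.3], [-0.2, -0.3], [0.4, 0.6], [3.3, 0.6], [-0.5, 0.8], [0.2, 1.0], [-1.2, -0.8], [-0.2, -2.1]]
[[573.  345.4   9. ]
 [557.6 262.9   9. ]
 [542.2 180.3   0. ]]
```

>>> {"name": "apply_moves", "arguments": {"offset": [[0.04,0,1.0],[0.04,0,1.0],[0.04,0,1.0],[0.04,0,1.0],[0.04,0,1.0],[0.04,0,1.0],[0.04,0,1.0]], "dr": [[0.15,0,0],[0.15,0,0],[0.15,0,0],[0.15,0,0],[0.15,0,0],[0.15,0,0],[0.15,0,0]], "fingers": [1,1,1,1,1,1,1]}}

```text
clock: 2.45
tool_pos: [484.0, 94.8, 340.9]
eef_rot: [-0.327, -0.626, -0.328, 0.627]
wrist_force: [0.5, 0.4, -0.7]
finger_gap: 0.999
```

>>> {"name": "apply_moves", "arguments": {"offset": [[0.04,0.4,1.0],[0.04,0.4,1.0],[0.04,0.4,1.0],[0.04,0.4,1.0],[0.04,0.4,1.0],[0.04,0.4,1.0],[0.04,0.4,1.0],[0.04,0.4,1.0]], "dr": [[0.22,0,0],[0.22,0,0],[0.22,0,0],[0.22,0,0],[0.22,0,0],[0.22,0,0],[0.22,0,0],[0.22,0,0]], "fingers": [1,1,1,1,1,1,1,1]}}

```text
clock: 3.25
tool_pos: [424.0, -165.4, 331.0]
eef_rot: [-0.097, -0.7, -0.097, 0.701]
wrist_force: [-0.1, 0.9, 0.6]
finger_gap: 0.996
```

Run:
```python
from h import *
import cv2
c=get_calibration("wrist");im=snapshot("wrist")
np.savez("pics/w2.npz",im=im,**{k:np.array(v) for k,v in c.items()})
cv2.imwrite("pics/w2.png",cv2.resize(im[...,::-1],(800,500)))
print(*cur())
print(proj(c,[[500,-301,128],[522,-388,128],[499,-209,100]])*1.25)
```

```text
[ 424.11880668 -165.05696973  330.9708801 ] [[-2.03587928e-03  2.72153760e-01 -9.62251623e-01]
 [ 2.88932109e-04 -9.62253417e-01 -2.72154879e-01]
 [-9.99997886e-01 -8.32099870e-04  1.88039783e-03]]
[[584.45386002 166.11439423]
 [693.35646243 169.08396911]
 [471.99899835 133.62094176]]
```

View pics/w2.png

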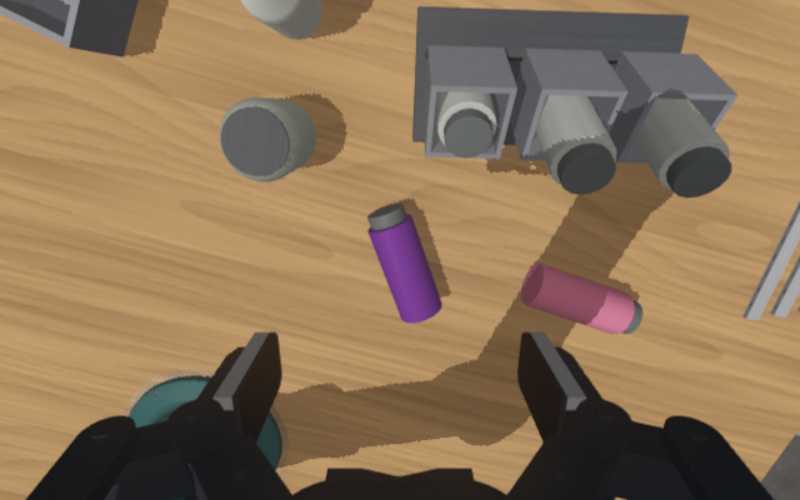

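Wrist view of the bin shows aluminium tall cans with cap centres at (586,169) for the middle and (699,172) for the right. The short tin is at (468,133), recessed in the left pocket. The pink and purple look-alikes lie loose on the bench and get left alone. So the middle and right items are the two tall cans.

Run:
```python
from h import *
T=get_calibration("top");S=get_calibration("scene");W=dict(np.load("pics/w2.npz"))
tc=np.array([(379.5,198.75),(413,198),(443.75,190.75)]);sc=np.array([(332.5,270.75),(339.5,302),(353.25,333.75)])
wc=np.array([(468,133),(586,169),(699,172)])/1.25
for i in range(3):
    r=tri([T,S,W],[tc[i],sc[i],wc[i]]);print(r.x.round(1),r.fun.round(1)); r=tri([T,W],[tc[i],wc[i]]);print("  TW",r.x.round(1),r.fun.round(1))
u=np.array([-.5,0,.8660])
K=lambda h:np.array([np.array([0,y,h])+L*u for y,L in ((90,85),(0,130),(-90,130))])
g=lambda p:np.concatenate([(proj(c,fr(*p[:3],K(p[3])))-q).ravel()*k for c,q,k in((T,tc,1),(S,sc,1),(W,wc,2))])
for h in (None,33):
    q=least_squares(g if h is None else (lambda p:g([*p[:3],h])),[563,-285,.25,25]);print("rack",q.x.round(3));print(q.fun.reshape(-1,2).round(1).tolist())
```

```text
[ 498.6 -207.5   91.6] [-1.5 -0.1 -0.6  0.2  0.6  0. ]
  TW [ 498.3 -211.4   68.5] [-1.2  0.5  0.5 -0. ]
[ 498.8 -300.9  132.7] [ 0.3 -0.3 -1.8  0.   0.1 -0.5]
  TW [ 498.2 -299.8  135.2] [ 0.1 -0.2 -0.   0.1]
[ 520.9 -387.   136.9] [ 0.6 -0.9 -1.6 -0.  -0.  -0.3]
  TW [ 520.3 -384.6  140.5] [ 0.1 -0.8 -0.1  0.2]
rack [ 5.61665e+02 -2.83027e+02  2.47000e-01  2.52630e+01]
[[-1.6, -0.3], [-0.1, -0.4], [0.4, -0.8], [-0.7, -0.8], [-1.9, -1.0], [-1.8, -0.4], [0.7, 0.3], [0.8, -0.4], [-0.6, -0.1]]
rack [ 5.61507e+02 -2.79863e+02  2.44000e-01  2.50000e+01]
[[-2.4, -0.5], [-0.7, -0.6], [-0.1, -0.9], [-0.8, -2.5], [-2.1, -2.6], [-2.0, -1.8], [-2.9, -0.6], [1.0, 0.4], [3.7, 1.2]]
```

```bash
cat >> h.py <<'E'
YAW=.247; U=fr(0,0,YAW,[-.5,0,.86603])[0]
GR=down(YAW-np.pi/2,np.pi/6)
def foot(y,rk=(561.6,-282.5),h=28): return fr(*rk,YAW,[0,y,h])[0]
E
python3 - <<'E'
from h import *
F=foot(-90);print(F,U,GR.round(2).tolist())
plan([(F+199*U,GR)])
E
```

```text
[ 583.60465017 -369.76852451   28.        ] [-0.48482514 -0.12224806  0.86603   ] [[0.48, 0.24, -0.84], [0.12, -0.97, -0.21], [-0.87, 0.0, -0.5]]
off [0.522, 0.951, 0.006] dr [0.0088, 0.1673, 0.0026] rows 5.4
```

>>> {"name": "apply_moves", "arguments": {"offset": [[0.3,0.95,0],[0.3,0.95,0],[0.3,0.95,0],[0.52,0.95,0],[0.52,0.95,0],[0.52,0.95,0],[0.52,0.95,0],[0.52,0.95,0]], "dr": [[0.009,0.167,0.003],[0.009,0.167,0.003],[0.009,0.167,0.003],[0.009,0.167,0.003],[0.009,0.167,0.003],[0.009,0.167,0.003],[0.009,0.167,0.003],[0.009,0.167,0.003]], "fingers": [1,1,1,1,1,1,1,1]}}

```text
clock: 4.1
tool_pos: [487.6, -394.8, 191.8]
eef_rot: [0.06, 0.856, 0.107, -0.502]
wrist_force: [0.3, 0.5, -0.1]
finger_gap: 1.002
```

Run:
```python
from h import *
import cv2
c=get_calibration("wrist");im=snapshot("wrist")
np.savez("pics/w3.npz",im=im,**{k:np.array(v) for k,v in c.items()})
cv2.imwrite("pics/w3.png",cv2.resize(im[...,::-1],(800,500)))
print(*cur())
for y in(-90,0): print(proj(c,[foot(y)+130*U,foot(y)+115*U])*1.25)
```

```text
[ 488.32989533 -393.00568575  195.07961277] [[ 0.47643905  0.2446564  -0.84448155]
 [ 0.12409073 -0.96960025 -0.21089536]
 [-0.87040641 -0.00431355 -0.49231501]]
[[399.05529896 264.9160251 ]
 [399.13560211 254.95823657]]
[[227.69263733 265.30255285]
 [238.11340118 255.33634079]]
```

View pics/w3.png

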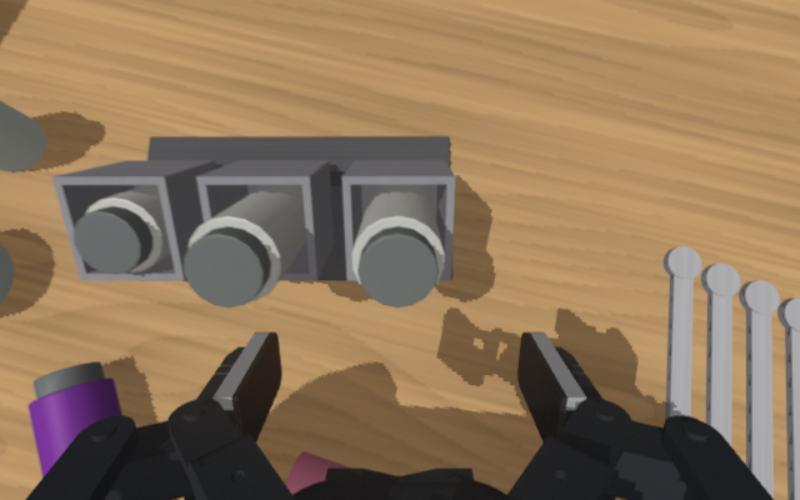

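Cap centres are at (398,264) and (231,268), within 3 px of the model's predictions. Now I'll grasp the right can.

Run:
```python
from h import *
T=get_calibration("top");W2=dict(np.load("pics/w2.npz"));W3=dict(np.load("pics/w3.npz"))
for y,a,b,c in((-90,(443.75,190.75),(699,172),(398,264)),(0,(413,198),(586,169),(231,268))):
    r=tri([T,W2,W3],[a,np.array(b)/1.25,np.array(c)/1.25]);print(r.x.round(1),r.fun.round(1),"model",(foot(y)+130*U).round(1))
F=foot(-90)
plan([(F+79*U,GR),(F+165*U,GR)])
```

```text
[ 520.7 -384.9  140. ] [ 0.1 -1.   0.1 -0.2 -0.1  0.4] model [ 520.6 -385.7  140.6]
[ 497.9 -299.   137.1] [-0.1 -0.2 -0.1  0.4  0.1 -0.2] model [ 498.6 -298.4  140.6]
off [0.459, 0.005, -0.01] dr [-0.0006, 0.0028, 0.0012] rows 2.3
off [-0.344, -0.0, -0.0] dr [0.0, 0.0, 0.0] rows 1.7
```

>>> {"name": "apply_moves", "arguments": {"offset": [[0.15,0.005,-0.01],[0.3,0.005,-0.01],[0.4,0.005,-0.01],[0.46,0.005,-0.01],[0.46,0.005,-0.01],[0.46,0.005,-0.01],[0.46,0.005,-0.01],[0.46,0.005,-0.01],[0.46,0.005,-0.01],[0.46,0.005,-0.01],[0.46,0.005,-0.01]], "dr": [[0,0.003,0.001],[0,0.003,0.001],[0,0.003,0.001],[0,0.003,0.001],[0,0.003,0.001],[0,0.003,0.001],[0,0.003,0.001],[0,0.003,0.001],[0,0.003,0.001],[0,0.003,0.001],[0,0.003,0.001]], "fingers": [0.8,0.8,0.8,0.8,0.8,-1,-1,-1,-1,-1,-1], "squeeze": 50}}

```text
clock: 5.25
tool_pos: [547.4, -378.0, 98.0]
eef_rot: [0.061, 0.86, 0.108, -0.494]
wrist_force: [-0.7, 2.4, 7.1]
finger_gap: 0.595
```

>>> {"name": "apply_moves", "arguments": {"offset": [[-0.08,0,0],[-0.16,0,0],[-0.24,0,0],[-0.32,0,0],[-0.4,0,0],[-0.48,0,0],[-0.48,0,0]], "dr": [[0,0,0],[0,0,0],[0,0,0],[0,0,0],[0,0,0],[0,0,0],[0,0,0]], "fingers": [-1,-1,-1,-1,-1,-1,-1]}}

```text
clock: 5.95
tool_pos: [488.3, -394.0, 203.5]
eef_rot: [0.062, 0.861, 0.107, -0.494]
wrist_force: [0.4, -0.2, -3.3]
finger_gap: 0.599
```

Run:
```python
from h import *
s=state();print(s["wrist_force"],s["finger_gap"],*cur())
p,M=cur()
# upright and up, then across to the case
A=((450,-300,320),down(-1.3));B=((440,-60,320),down(-.9));C=((500,170,320),down(-.4));D=((573.0,345.3,320),down(-.18))
plan([A,B,C,D])
```

```text
[ 0.41800481 -0.20082255 -3.34074032] 0.5992619973331093 [ 488.34382256 -393.96952252  203.53423921] [[ 4.89571246e-01  2.44327623e-01 -8.37032860e-01]
 [ 1.22629419e-01 -9.69692400e-01 -2.11325994e-01]
 [-8.63297180e-01  8.14277122e-04 -5.04695270e-01]]
off [-0.431, -0.402, -0.186] dr [-0.0074, -0.1684, -0.0023] rows 3.5
off [0.0, -0.936, -0.218] dr [-0.1273, 0.0, 0.0] rows 4.8
off [0.0, -0.571, -0.76] dr [-0.1592, 0.0, 0.0] rows 4.8
off [0.0, -0.004, -0.76] dr [-0.07, 0.0, 0.0] rows 3.8
```

>>> {"name": "apply_moves", "arguments": {"offset": [[-0.15,-0.13,-0.06],[-0.3,-0.26,-0.12],[-0.43,-0.4,-0.19],[-0.43,-0.4,-0.19],[-0.43,-0.4,-0.19],[-0.43,-0.4,-0.19]], "dr": [[0,-0.04,0],[0,-0.08,0],[-0.003,-0.12,0],[-0.007,-0.168,-0.002],[-0.007,-0.168,-0.002],[-0.007,-0.168,-0.002]], "fingers": [-1,-1,-1,-1,-1,-1], "squeeze": 70}}

```text
clock: 6.55
tool_pos: [453.5, -297.0, 319.2]
eef_rot: [0.097, 0.701, 0.098, -0.7]
wrist_force: [0.4, -0.3, -3.9]
finger_gap: 0.594
```

>>> {"name": "apply_moves", "arguments": {"offset": [[0,-0.13,-0.03],[0,-0.27,-0.06],[0,-0.4,-0.09],[0,-0.54,-0.12],[0,-0.68,-0.15],[0,-0.81,-0.18],[0,-0.94,-0.22],[0,-0.94,-0.22]], "dr": [[-0.02,0,0],[-0.04,0,0],[-0.06,0,0],[-0.08,0,0],[-0.1,0,0],[-0.12,0,0],[-0.127,0,0],[-0.127,0,0]], "fingers": [-1,-1,-1,-1,-1,-1,-1,-1]}}

```text
clock: 7.35
tool_pos: [440.9, -52.4, 317.3]
eef_rot: [-0.235, -0.666, -0.237, 0.667]
wrist_force: [0.3, -0.7, -3.1]
finger_gap: 0.594
```

>>> {"name": "apply_moves", "arguments": {"offset": [[0,-0.08,-0.11],[0,-0.16,-0.22],[0,-0.24,-0.33],[0,-0.33,-0.44],[0,-0.41,-0.55],[0,-0.49,-0.65],[0,-0.57,-0.76],[0,-0.57,-0.76]], "dr": [[-0.02,0,0],[-0.04,0,0],[-0.06,0,0],[-0.08,0,0],[-0.1,0,0],[-0.12,0,0],[-0.16,0,0],[-0.16,0,0]], "fingers": [-1,-1,-1,-1,-1,-1,-1,-1]}}

```text
clock: 8.15
tool_pos: [498.8, 181.2, 315.5]
eef_rot: [-0.394, -0.585, -0.398, 0.586]
wrist_force: [0.3, 0.1, -2.7]
finger_gap: 0.594
```

Run:
```python
from h import *
s=state();print(s["wrist_force"],s["finger_gap"],*cur())
D=((573.0,345.3,320),down(-.18));E=((573.0,345.3,92),down(-.18))
plan([D,E])
```

```text
[ 0.26036048  0.11399384 -2.70740365] 0.5940122673638406 [498.76113087 181.20806047 315.54578524] [[-0.00492444  0.92797893 -0.37260013]
 [ 0.00381517 -0.3725845  -0.92799043]
 [-0.9999806  -0.00599136 -0.00170563]]
off [-0.017, 0.031, -0.72] dr [-0.0642, -0.0007, 0.0018] rows 3.6
off [0.912, 0.0, 0.0] dr [0.0, 0.0, 0.0] rows 4.6
```

>>> {"name": "apply_moves", "arguments": {"offset": [[-0.01,0,-0.14],[-0.015,0.01,-0.28],[-0.015,0.015,-0.42],[-0.015,0.02,-0.56],[-0.015,0.03,-0.72],[-0.015,0.03,-0.72],[-0.015,0.03,-0.72]], "dr": [[-0.02,0,0],[-0.04,0,0],[-0.064,0,0.001],[-0.064,0,0.002],[-0.064,0,0.002],[-0.064,0,0.002],[-0.064,0,0.002]], "fingers": [-1,-1,-1,-1,-1,-1,-1]}}

```text
clock: 8.85
tool_pos: [573.2, 343.5, 316.8]
eef_rot: [-0.452, -0.543, -0.452, 0.544]
wrist_force: [0.3, -1.2, -3.5]
finger_gap: 0.593
```

Run:
```python
from h import *
import cv2
p,M=cur();print(p,state()["wrist_force"]); plan([((573,345.3,97),down(-.18))])
c=get_calibration("wrist");im=snapshot("wrist");t=snapshot("top")
a=cv2.resize(im[...,::-1],(560,350));b=cv2.resize(t[100:220,160:280,::-1],(240,240));o=np.zeros((350,800,3),np.uint8);o[:,:560]=a;o[:240,560:]=b
cv2.imwrite("pics/w4.png",o)
print(proj(c,fr(557.6,262.9,-.184,[[-59,132,75],[-59,-132,75],[59,132,75],[0,84,9],[0,0,9]]))*.875, proj(c,p+79*M[:,0])*.875)
```

```text
[573.19853037 343.46297471 316.75390672] [ 0.28318337 -1.15161969 -3.47591003]
off [0.879, -0.001, -0.008] dr [-0.0009, 0.0004, 0.0005] rows 4.4
[[233.76804184 102.01894211]
 [242.10275987 274.18393729]
 [325.91997407 102.12253023]
 [279.78950395 130.04741749]
 [279.71661864 181.02657508]] [[280.3180867  183.61223655]]
```

View pics/w4.png

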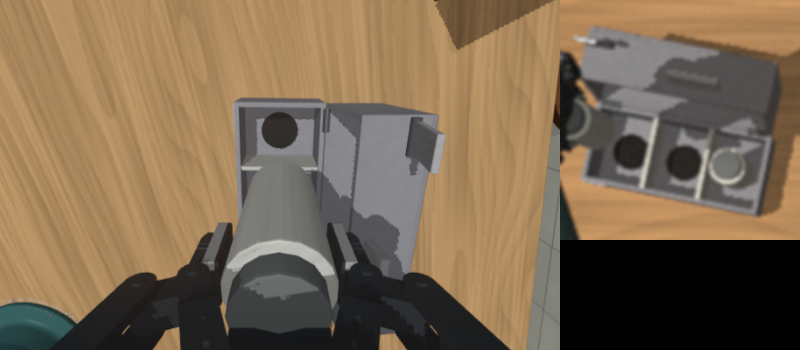

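Wrist view shows the can held upright. The target pad is seen at (280,131) against a prediction of (280,130). Descending.

>>> {"name": "apply_moves", "arguments": {"offset": [[0.15,0,-0.008],[0.3,0,-0.008],[0.45,0,-0.008],[0.6,0,-0.008],[0.72,0,-0.008],[0.8,0,-0.008],[0.86,0,-0.008],[0.88,0,-0.008],[0.88,0,-0.008]], "dr": [[0,0,0],[0,0,0],[0,0,0],[0,0,0],[0,0,0],[0,0,0],[0,0,0],[0,0,0],[0,0,0]], "fingers": [-1,-1,-1,-1,-1,-1,-1,-1,-1]}}

```text
clock: 9.85
tool_pos: [573.9, 343.7, 98.5]
eef_rot: [-0.451, -0.544, -0.452, 0.544]
wrist_force: [0.4, 0.1, -2.0]
finger_gap: 0.597
```

>>> {"name": "apply_moves", "arguments": {"offset": [[0.008,0,0],[0.016,0,0],[0.024,0,0],[0.024,0,0]], "dr": [[0,0,0],[0,0,0],[0,0,0],[0,0,0]], "fingers": [-1,-1,-1,-1]}}

```text
clock: 10.25
tool_pos: [573.8, 343.7, 92.5]
eef_rot: [-0.451, -0.544, -0.452, 0.544]
wrist_force: [-0.3, 0.3, -2.9]
finger_gap: 0.593
```

>>> {"name": "apply_moves", "arguments": {"offset": [[0.008,0,0],[0.012,0,0],[0.016,0,0],[0.016,0,0]], "dr": [[0,0,0],[0,0,0],[0,0,0],[0,0,0]], "fingers": [-1,-1,-1,-1]}}

```text
clock: 10.65
tool_pos: [573.7, 343.7, 88.3]
eef_rot: [-0.451, -0.544, -0.452, 0.544]
wrist_force: [-0.6, 0.5, -3.2]
finger_gap: 0.596
```

>>> {"name": "apply_moves", "arguments": {"offset": [[0.008,0,0],[0.012,0,0],[0.016,0,0],[0.016,0,0]], "dr": [[0,0,0],[0,0,0],[0,0,0],[0,0,0]], "fingers": [-1,-1,-1,-1]}}

```text
clock: 11.05
tool_pos: [573.7, 343.7, 84.5]
eef_rot: [-0.451, -0.544, -0.452, 0.544]
wrist_force: [-0.8, -0.4, -0.9]
finger_gap: 0.591
```

>>> {"name": "apply_moves", "arguments": {"offset": [[0.004,0,0],[0.008,0,0],[0.008,0,0]], "dr": [[0,0,0],[0,0,0],[0,0,0]], "fingers": [-1,-1,-1]}}

```text
clock: 11.35
tool_pos: [573.9, 343.9, 84.4]
eef_rot: [-0.451, -0.544, -0.452, 0.544]
wrist_force: [-3.5, -1.5, 10.1]
finger_gap: 0.592
```

>>> {"name": "apply_moves", "arguments": {"offset": [[0,0,0],[0,0,0],[0,0,0],[0,0,0],[-0.06,0,0],[-0.15,0,0],[-0.35,0,0],[-0.55,0,0],[-0.75,0,0],[-0.94,0,0],[-0.94,0,0]], "dr": [[0,0,0],[0,0,0],[0,0,0],[0,0,0],[0,0,0],[0,0,0],[0,0,0],[0,0,0],[0,0,0],[0,0,0],[0,0,0]], "fingers": [0.6,0.6,0.6,0.6,0.6,0.6,0.6,0.6,0.6,0.6,0.6]}}

```text
clock: 12.45
tool_pos: [577.4, 344.7, 329.1]
eef_rot: [0.451, 0.55, 0.451, -0.539]
wrist_force: [-0.4, -0.0, 0.8]
finger_gap: 0.805
```

Run:
```python
from h import *
print(*cur(),state()["finger_gap"])
# model from triangulation: mid can cap ~3.5 lower -> use h=26
F=foot(0,h=26)
A=((500,170,320),down(-.4));B=((440,-60,320),down(-.9));C=(F+195*U,GR);D=(F+79*U,GR)
plan([A,B,C,D])
```

```text
[577.43445167 344.66045174 329.11626059] [[ 0.01142547  0.98270543 -0.18482286]
 [ 0.00957354 -0.18493396 -0.98270432]
 [-0.9998889   0.00945845 -0.01152092]] 0.8052892409202109
off [0.026, -0.176, 0.744] dr [0.0681, -0.004, -0.0026] rows 3.8
off [0.0, 0.137, 0.941] dr [0.1592, 0.0, 0.0] rows 4.8
off [0.5, 0.839, 0.528] dr [0.1318, 0.1641, 0.0353] rows 5.6
off [0.464, -0.0, 0.0] dr [0.0, 0.0, 0.0] rows 2.3
```

>>> {"name": "apply_moves", "arguments": {"offset": [[0.03,-0.18,0.74],[0.03,-0.18,0.74],[0.03,-0.18,0.74],[0.03,-0.18,0.74],[0.03,-0.18,0.74]], "dr": [[0.068,-0.004,-0.003],[0.068,-0.004,-0.003],[0.068,-0.004,-0.003],[0.068,-0.004,-0.003],[0.068,-0.004,-0.003]], "fingers": [0.8,0.8,0.8,0.8,0.8]}}

```text
clock: 12.95
tool_pos: [498.0, 165.5, 320.2]
eef_rot: [-0.388, -0.591, -0.389, 0.591]
wrist_force: [-0.2, 0.2, 0.5]
finger_gap: 0.9
```

>>> {"name": "apply_moves", "arguments": {"offset": [[0,0.14,0.94],[0,0.14,0.94],[0,0.14,0.94],[0,0.14,0.94],[0,0.14,0.94],[0,0.14,0.94]], "dr": [[0.159,0,0],[0.159,0,0],[0.159,0,0],[0.159,0,0],[0.159,0,0],[0.159,0,0]], "fingers": [0.8,0.8,0.8,0.8,0.8,0.8]}}

```text
clock: 13.55
tool_pos: [435.9, -69.6, 320.9]
eef_rot: [0.227, 0.67, 0.228, -0.669]
wrist_force: [0.6, 0.6, 0.7]
finger_gap: 0.902
```

>>> {"name": "apply_moves", "arguments": {"offset": [[0.2,0.6,0.4],[0.2,0.6,0.4],[0.2,0.6,0.4],[0.48,0.84,0.53],[0.48,0.84,0.53],[0.48,0.84,0.53],[0.48,0.84,0.53]], "dr": [[0.132,0.164,0.035],[0.132,0.164,0.035],[0.132,0.164,0.035],[0.132,0.164,0.035],[0.132,0.164,0.035],[0.132,0.164,0.035],[0.132,0.164,0.035]], "fingers": [0.8,0.8,0.8,0.8,0.8,0.8,0.8]}}

```text
clock: 14.25
tool_pos: [460.1, -315.6, 199.7]
eef_rot: [0.056, 0.861, 0.102, -0.495]
wrist_force: [1.9, 1.8, 2.2]
finger_gap: 0.899
```

Run:
```python
from h import *
import cv2
c=get_calibration("wrist");im=snapshot("wrist");t=snapshot("top")
a=cv2.resize(im[...,::-1],(560,350));b=cv2.resize(t[100:220,160:280,::-1],(240,240));o=np.zeros((350,800,3),np.uint8);o[:,:560]=a;o[:240,560:]=b
cv2.imwrite("pics/w5.png",o)
F=foot(0,h=26);print(cur()[0],proj(c,F+130*U)*.875);plan([(F+79*U,GR)])
```

```text
[ 454.40016169 -322.83013199  192.87825854] [[270.3981655  179.77968198]]
off [0.488, -0.058, -0.067] dr [-0.0082, 0.0048, -0.0032] rows 2.5
```

View pics/w5.png

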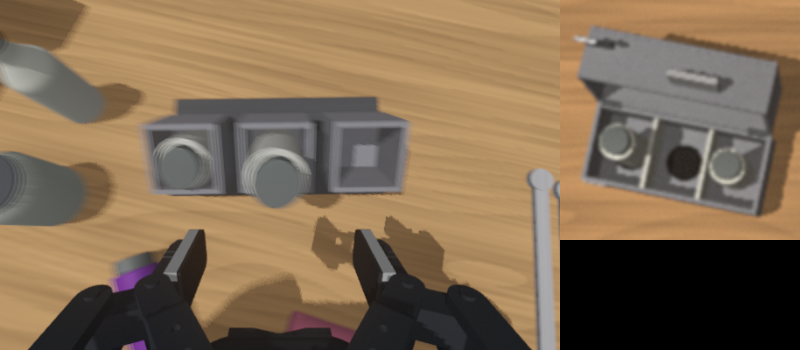

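Can 1 stands upright in the far cell (inset 617,140). The middle can's cap is at about (277,182), blurred because the arm was still moving. Re-planning from the settled pose.

Run:
```python
from h import *
F=foot(0,h=26);print(cur()[0],state()["qd"].round(2));plan([(F+179*U,GR)]);plan([(F+79*U,GR)])
```

```text
[ 454.40016169 -322.83013199  192.87825854] [-0.13 -0.17  0.02  0.02  0.09  0.01 -0.11]
off [0.088, -0.054, -0.06] dr [-0.0082, 0.0048, -0.0032] rows 0.6
off [0.488, -0.058, -0.067] dr [-0.0082, 0.0048, -0.0032] rows 2.5
```

Align first, then read the pose again.

>>> {"name": "apply_moves", "arguments": {"offset": [[0.08,-0.055,-0.06],[0.08,-0.055,-0.06],[0.08,-0.055,-0.06],[0.08,-0.055,-0.06]], "dr": [[-0.008,0.005,-0.003],[-0.008,0.005,-0.003],[-0.008,0.005,-0.003],[-0.008,0.005,-0.003]], "fingers": [0.8,0.8,0.8,0.8]}}

```text
clock: 14.75
tool_pos: [474.4, -304.2, 184.1]
eef_rot: [0.062, 0.86, 0.106, -0.495]
wrist_force: [0.9, 0.1, 0.9]
finger_gap: 0.902
```

Run:
```python
from h import *
import cv2
F=foot(0,h=26);print(cur()[0]);plan([(F+77*U,GR)])
c=get_calibration("wrist");im=snapshot("wrist");print(proj(c,F+130*U))
cv2.imwrite("pics/w6.png",cv2.resize(im[100:350,120:520,::-1],None,fx=2,fy=2))
```

```text
[ 474.35201846 -304.209026    184.1180976 ]
off [0.42, 0.001, 0.006] dr [0.0001, -0.0008, -0.0004] rows 2.1
[[320.54763967 226.492028  ]]
```

View pics/w6.png

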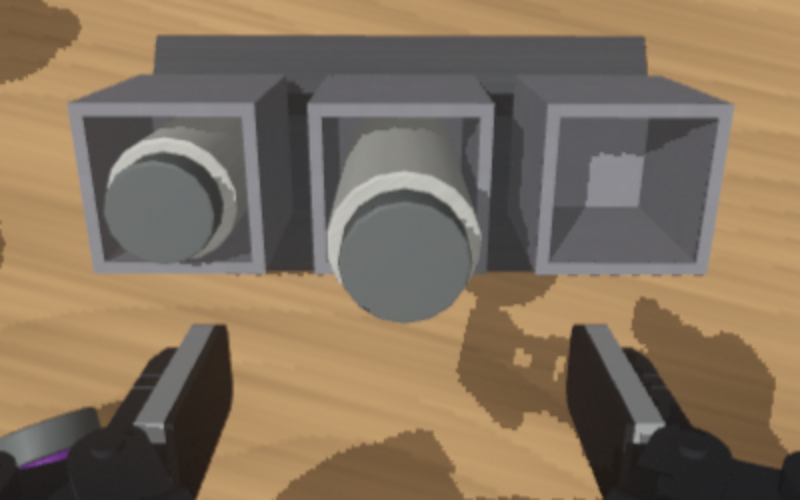

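The middle can's cap is at raw pixel (322,227), with (321,226) predicted. Grasping.

>>> {"name": "apply_moves", "arguments": {"offset": [[0.12,0.004,0.006],[0.24,0.004,0.006],[0.36,0.004,0.006],[0.42,0.004,0.006],[0.42,0.004,0.006],[0.42,0.004,0.006],[0.42,0.004,0.006],[0.42,0.004,0.006],[0.42,0.004,0.006],[0.42,0.004,0.006],[0.42,0.004,0.006]], "dr": [[0,0,0],[0,0,0],[0,0,0],[0,0,0],[0,0,0],[0,0,0],[0,0,0],[0,0,0],[0,0,0],[0,0,0],[0,0,0]], "fingers": [0.8,0.8,0.8,0.8,0.8,-1,-1,-1,-1,-1,-1], "squeeze": 70}}

```text
clock: 15.9
tool_pos: [523.9, -294.1, 94.3]
eef_rot: [0.063, 0.86, 0.105, -0.495]
wrist_force: [-4.4, 0.8, 6.7]
finger_gap: 0.591
```

>>> {"name": "apply_moves", "arguments": {"offset": [[-0.08,0,0],[-0.16,0,0],[-0.24,0,0],[-0.32,0,0],[-0.4,0,0],[-0.48,0,0],[-0.48,0,0],[-0.48,0,0]], "dr": [[0,0,0],[0,0,0],[0,0,0],[0,0,0],[0,0,0],[0,0,0],[0,0,0],[0,0,0]], "fingers": [-1,-1,-1,-1,-1,-1,-1,-1]}}

```text
clock: 16.7
tool_pos: [465.4, -307.9, 198.2]
eef_rot: [0.063, 0.86, 0.105, -0.495]
wrist_force: [0.6, 0.8, -2.3]
finger_gap: 0.592
```

Run:
```python
from h import *
s=state();print(s["wrist_force"],s["finger_gap"],*cur())
A=((440,-240,320),down(-1.3));B=((440,-40,320),down(-.9));C=((490,150,320),down(-.45));D=((557.8,263,320),down(-.18))
plan([A,B,C,D])
```

```text
[ 0.60750632  0.84304856 -2.29980077] 0.5915293407265277 [ 465.37042975 -307.92846345  198.24428092] [[ 0.48856599  0.24344778 -0.83787615]
 [ 0.11859653 -0.96990344 -0.21265507]
 [-0.86442937  0.00452683 -0.5027339 ]]
off [-0.438, -0.286, -0.218] dr [-0.0074, -0.1676, -0.0035] rows 3.5
off [0.0, -0.771, -0.214] dr [-0.1273, 0.0, 0.0] rows 4.0
off [0.0, -0.471, -0.629] dr [-0.1432, 0.0, 0.0] rows 3.9
off [0.0, 0.048, -0.525] dr [-0.0859, 0.0, 0.0] rows 2.6
```

>>> {"name": "apply_moves", "arguments": {"offset": [[-0.15,-0.1,-0.07],[-0.3,-0.2,-0.14],[-0.44,-0.29,-0.22],[-0.44,-0.29,-0.22],[-0.44,-0.29,-0.22],[-0.44,-0.29,-0.22]], "dr": [[0,-0.04,0],[0,-0.08,0],[-0.003,-0.12,0],[-0.007,-0.168,-0.003],[-0.007,-0.168,-0.003],[-0.007,-0.168,-0.003]], "fingers": [-1,-1,-1,-1,-1,-1]}}

```text
clock: 17.3
tool_pos: [444.5, -235.2, 321.6]
eef_rot: [0.099, 0.7, 0.097, -0.7]
wrist_force: [0.1, 1.1, -4.0]
finger_gap: 0.594
```

>>> {"name": "apply_moves", "arguments": {"offset": [[0,-0.13,-0.03],[0,-0.26,-0.06],[0,-0.39,-0.1],[0,-0.52,-0.14],[0,-0.65,-0.18],[0,-0.77,-0.21],[0,-0.77,-0.21]], "dr": [[-0.02,0,0],[-0.04,0,0],[-0.06,0,0],[-0.08,0,0],[-0.1,0,0],[-0.127,0,0],[-0.127,0,0]], "fingers": [-1,-1,-1,-1,-1,-1,-1]}}

```text
clock: 18.0
tool_pos: [440.7, -31.3, 318.8]
eef_rot: [-0.237, -0.665, -0.239, 0.667]
wrist_force: [-0.4, 0.1, -2.8]
finger_gap: 0.592
```

>>> {"name": "apply_moves", "arguments": {"offset": [[0,-0.08,-0.11],[0,-0.16,-0.21],[0,-0.24,-0.32],[0,-0.31,-0.42],[0,-0.39,-0.52],[0,-0.47,-0.63],[0,-0.47,-0.63]], "dr": [[-0.02,0,0],[-0.04,0,0],[-0.06,0,0],[-0.09,0,0],[-0.12,0,0],[-0.143,0,0],[-0.143,0,0]], "fingers": [-1,-1,-1,-1,-1,-1,-1]}}

```text
clock: 18.7
tool_pos: [487.7, 163.5, 316.6]
eef_rot: [-0.38, -0.594, -0.384, 0.596]
wrist_force: [-1.1, -0.0, -3.2]
finger_gap: 0.595
```

Run:
```python
from h import *
s=state();print(s["wrist_force"],s["finger_gap"],*cur())
plan([((557.8,263,320),down(-.18))])
```

```text
[-1.05696172 -0.04502443 -3.20844589] 0.5954969263139083 [487.7473914  163.47773405 316.59075262] [[-0.00619223  0.9092368  -0.41623322]
 [ 0.00403798 -0.41621507 -0.90925723]
 [-0.99997268 -0.00731107 -0.00109418]]
off [-0.014, 0.089, -0.479] dr [-0.0794, -0.0006, 0.0023] rows 2.4
```

>>> {"name": "apply_moves", "arguments": {"offset": [[-0.005,0.03,-0.14],[-0.01,0.05,-0.28],[-0.014,0.07,-0.4],[-0.014,0.09,-0.48],[-0.014,0.09,-0.48],[-0.014,0.09,-0.48]], "dr": [[-0.02,0,0],[-0.04,0,0.001],[-0.06,0,0.002],[-0.079,0,0.002],[-0.079,0,0.002],[-0.079,0,0.002]], "fingers": [-1,-1,-1,-1,-1,-1]}}

```text
clock: 19.3
tool_pos: [557.9, 261.5, 317.8]
eef_rot: [-0.451, -0.543, -0.453, 0.545]
wrist_force: [0.8, -0.1, -2.9]
finger_gap: 0.599
```

Run:
```python
from h import *
plan([((557.8,263,92),down(-.18))])
```

```text
off [0.903, 0.002, -0.006] dr [-0.0011, 0.0, 0.0011] rows 4.5
```

>>> {"name": "apply_moves", "arguments": {"offset": [[0.15,0.002,-0.006],[0.3,0.002,-0.006],[0.45,0.002,-0.006],[0.6,0.002,-0.006],[0.72,0.002,-0.006],[0.8,0.002,-0.006],[0.86,0.002,-0.006],[0.89,0.002,-0.006],[0.905,0.002,-0.006],[0.905,0.002,-0.006]], "dr": [[-0.001,0,0.001],[-0.001,0,0.001],[-0.001,0,0.001],[-0.001,0,0.001],[-0.001,0,0.001],[-0.001,0,0.001],[-0.001,0,0.001],[-0.001,0,0.001],[-0.001,0,0.001],[-0.001,0,0.001]], "fingers": [-1,-1,-1,-1,-1,-1,-1,-1,-1,-1]}}

```text
clock: 20.3
tool_pos: [558.2, 262.8, 91.9]
eef_rot: [0.453, 0.543, 0.453, -0.543]
wrist_force: [0.5, -0.1, -2.7]
finger_gap: 0.595
```

>>> {"name": "apply_moves", "arguments": {"offset": [[0.008,0,0],[0.012,0,0],[0.016,0,0],[0.016,0,0]], "dr": [[0,0,0],[0,0,0],[0,0,0],[0,0,0]], "fingers": [-1,-1,-1,-1]}}

```text
clock: 20.7
tool_pos: [558.2, 262.9, 88.1]
eef_rot: [0.453, 0.543, 0.453, -0.543]
wrist_force: [-0.4, -1.3, -2.8]
finger_gap: 0.59
```

>>> {"name": "apply_moves", "arguments": {"offset": [[0.004,0,0],[0.008,0,0],[0.01,0,0],[0.01,0,0]], "dr": [[0,0,0],[0,0,0],[0,0,0],[0,0,0]], "fingers": [-1,-1,-1,-1]}}

```text
clock: 21.1
tool_pos: [558.2, 262.9, 85.5]
eef_rot: [0.453, 0.543, 0.453, -0.543]
wrist_force: [0.1, -0.5, -2.1]
finger_gap: 0.593
```

>>> {"name": "apply_moves", "arguments": {"offset": [[0.004,0,0],[0.008,0,0],[0.008,0,0]], "dr": [[0,0,0],[0,0,0],[0,0,0]], "fingers": [-1,-1,-1]}}

```text
clock: 21.4
tool_pos: [558.0, 262.9, 83.3]
eef_rot: [-0.453, -0.543, -0.453, 0.543]
wrist_force: [0.8, -0.5, -2.3]
finger_gap: 0.593
```

>>> {"name": "apply_moves", "arguments": {"offset": [[0.004,0,0],[0.008,0,0],[0.008,0,0]], "dr": [[0,0,0],[0,0,0],[0,0,0]], "fingers": [-1,-1,-1]}}

```text
clock: 21.7
tool_pos: [558.2, 263.1, 82.4]
eef_rot: [0.453, 0.543, 0.453, -0.543]
wrist_force: [-2.4, -0.3, 4.3]
finger_gap: 0.597
```

>>> {"name": "apply_moves", "arguments": {"offset": [[0,0,0],[0,0,0],[0,0,0],[0,0,0],[-0.06,0,0],[-0.15,0,0],[-0.35,0,0],[-0.55,0,0],[-0.75,0,0],[-0.96,0,0],[-1,0,0],[-1,0,0]], "dr": [[0,0,0],[0,0,0],[0,0,0],[0,0,0],[0,0,0],[0,0,0],[0,0,0],[0,0,0],[0,0,0],[0,0,0],[0,0,0],[0,0,0]], "fingers": [0.6,0.6,0.6,0.6,0.6,0.6,0.6,0.6,0.6,0.6,0.6,0.6]}}

```text
clock: 22.9
tool_pos: [559.2, 263.4, 336.3]
eef_rot: [0.453, 0.546, 0.453, -0.541]
wrist_force: [0.0, -0.5, 0.3]
finger_gap: 0.801
```

```bash
cat >> h.py <<'E'
CASE=(557.6,262.9,-.184); CR=down(-.184)
def cw(x,y,z): return fr(*CASE,[x,y,z])[0]
E
python3 - <<'E'
from h import *
import cv2
t=snapshot("top");s=snapshot("scene")
a=cv2.resize(t[105:215,160:270,::-1],(440,440),interpolation=cv2.INTER_CUBIC);b=cv2.resize(s[60:185,300:390,::-1],(324,450),interpolation=cv2.INTER_CUBIC);o=np.zeros((450,764,3),np.uint8);o[:440,:440]=a;o[:,440:]=b
cv2.imwrite("pics/v7.png",o)
T=get_calibration("top");S=get_calibration("scene")
X=[cw(0,84,139),cw(0,0,139)];print((proj(T,X)-[160,105])*4,(proj(S,X)-[300,60])*3.6+[440,0])
print(cur()[0]);A=(cw(180,20,340),CR);B=(cw(180,20,150),CR);plan([A,B])
w=[]
for th in (1.69,1.55,1.4,1.25,1.1,.95,.8,.65,.5,.35,.2,.1,0):
    v=ry(th)@[-100,20,76];P=v+[59+13,0,75];w.append(P)
w=np.array(w);st=np.array([180,20,150]);print(np.c_[w,(st[2]-w[:,2])/250,(w[:,0]-st[0])/250].round(3))
E
```

```text
[[ 96.13914322 260.47531379]
 [212.34689815 282.64764517]] [[538.61069615 125.00619168]
 [535.99643511 207.13866158]]
[557.50975529 262.61228217 331.5740426 ]
off [-0.035, 0.72, -0.079] dr [0.0011, 0.0001, 0.0004] rows 3.6
off [0.76, 0.0, 0.0] dr [0.0, 0.0, 0.0] rows 3.8
[[ 1.59353e+02  2.00000e+01  1.65252e+02 -6.10000e-02 -8.30000e-02]
 [ 1.45904e+02  2.00000e+01  1.76559e+02 -1.06000e-01 -1.36000e-01]
 [ 1.29897e+02  2.00000e+01  1.86462e+02 -1.46000e-01 -2.00000e-01]
 [ 1.12591e+02  2.00000e+01  1.93863e+02 -1.75000e-01 -2.70000e-01]
 [ 9.43720e+01  2.00000e+01  1.98594e+02 -1.94000e-01 -3.43000e-01]
 [ 7.56510e+01  2.00000e+01  2.00549e+02 -2.02000e-01 -4.17000e-01]
 [ 5.68480e+01  2.00000e+01  1.99685e+02 -1.99000e-01 -4.93000e-01]
 [ 3.83860e+01  2.00000e+01  1.96021e+02 -1.84000e-01 -5.66000e-01]
 [ 2.06780e+01  2.00000e+01  1.89639e+02 -1.59000e-01 -6.37000e-01]
 [ 4.12300e+00  2.00000e+01  1.80682e+02 -1.23000e-01 -7.04000e-01]
 [-1.09080e+01  2.00000e+01  1.69352e+02 -7.70000e-02 -7.64000e-01]
 [-1.99130e+01  2.00000e+01  1.60604e+02 -4.20000e-02 -8.00000e-01]
 [-2.80000e+01  2.00000e+01  1.51000e+02 -4.00000e-03 -8.32000e-01]]
```

View pics/v7.png

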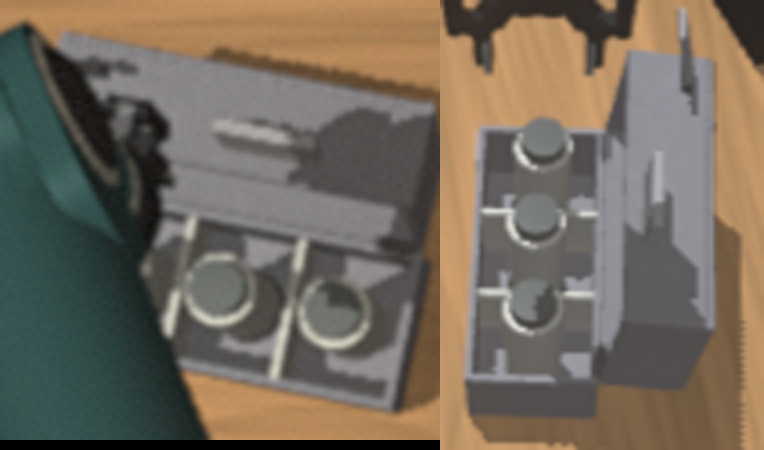

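Both cans stand upright in their cells: caps at scene-crop (545,140) and (538,220), and top-crop (218,287), in line with the packed can. Now the lid: I'll go behind it with the fingers shut.

>>> {"name": "apply_moves", "arguments": {"offset": [[-0.04,0,0],[-0.06,0.2,-0.02],[-0.06,0.4,-0.04],[-0.06,0.72,-0.08],[-0.06,0.72,-0.08],[-0.06,0.72,-0.08],[-0.06,0.72,-0.08],[-0.04,0.72,-0.08],[-0.035,0.72,-0.08],[-0.035,0.72,-0.08]], "dr": [[0,0,0],[0,0,0],[0,0,0],[0,0,0],[0,0,0],[0,0,0],[0,0,0],[0,0,0],[0,0,0],[0,0,0]], "fingers": [-1,-1,-1,-1,-1,-1,-1,-1,-1,-1]}}

```text
clock: 24.0
tool_pos: [737.2, 250.5, 340.5]
eef_rot: [-0.453, -0.542, -0.454, 0.543]
wrist_force: [-0.6, 0.1, 1.1]
finger_gap: 0.0
```

Run:
```python
from h import *
import cv2
print(cur()[0]);plan([(cw(180,20,155),CR)])
print([ (R.from_euler('z',.184).as_matrix()@(cur()[0]-[557.6,262.9,0])).round(1)])
c=get_calibration("wrist");im=snapshot("wrist");cv2.imwrite("pics/w8.png",cv2.resize(im[...,::-1],(640,400)))
print(state()["finger_gap"])
```

```text
[737.16479225 250.51292218 340.48979232]
off [0.742, 0.006, 0.003] dr [0.0014, 0.0, 0.0005] rows 3.7
[array([178.8,  20.7, 340.5])]
-0.00036498799721693435
```

View pics/w8.png

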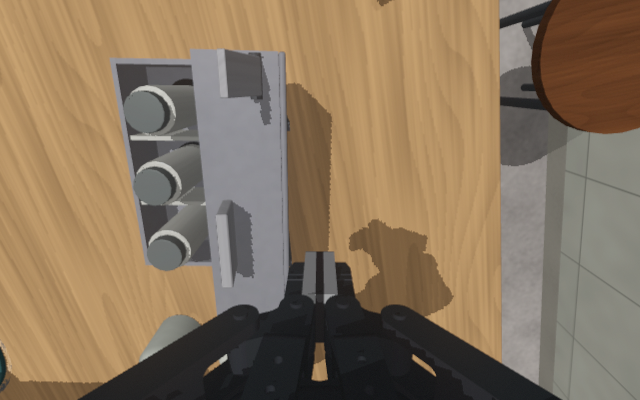

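The fingers are about 20 mm behind the lid's back edge (edge at px 287, fingertips at 303-337). I'll descend and start pushing.

>>> {"name": "apply_moves", "arguments": {"offset": [[0.2,0.006,0],[0.4,0.006,0],[0.6,0.006,0],[0.74,0.006,0],[0.74,0.006,0],[0.74,0.006,0]], "dr": [[0,0,0],[0,0,0],[0,0,0],[0,0,0],[0,0,0],[0,0,0]], "fingers": [-1,-1,-1,-1,-1,-1]}}

```text
clock: 24.65
tool_pos: [739.0, 250.5, 156.9]
eef_rot: [0.453, 0.543, 0.453, -0.543]
wrist_force: [0.2, 0.8, 0.5]
finger_gap: 0.002
```

>>> {"name": "apply_moves", "arguments": {"offset": [[-0.02,-0.05,0],[-0.04,-0.1,0],[-0.09,-0.156,0],[-0.126,-0.22,0],[-0.155,-0.29,0],[-0.174,-0.363,0],[-0.182,-0.437,0],[-0.179,-0.513,0],[-0.179,-0.513,0]], "dr": [[0,0,0],[0,0,0],[0,0,0],[0,0,0],[0,0,0],[0,0,0],[0,0,0],[0,0,0],[0,0,0]], "fingers": [-1,-1,-1,-1,-1,-1,-1,-1,-1]}}

```text
clock: 25.55
tool_pos: [613.0, 275.6, 206.6]
eef_rot: [0.454, 0.545, 0.454, -0.54]
wrist_force: [0.5, 0.4, -0.1]
finger_gap: -0.001
```

Run:
```python
from h import *
p=cur()[0];x=R.from_euler('z',.184).as_matrix()@(p-[557.6,262.9,0]);print(x.round(1),state()["wrist_force"])
for th in (.8,.65,.5,.35,.2,.1,0):
    P=ry(th)@[-100,20,76]+[59+8,0,75];print(th,((x[2]-P[2])/250).round(3),((P[0]-x[0])/250).round(3))
```

```text
[ 52.2  22.6 206.6] [ 0.45698776  0.365418   -0.05583651]
0.8 0.028 -0.001
0.65 0.042 -0.075
0.5 0.068 -0.146
0.35 0.104 -0.212
0.2 0.149 -0.272
0.1 0.184 -0.308
0 0.223 -0.341
```

>>> {"name": "apply_moves", "arguments": {"offset": [[0.03,0,0],[0.045,-0.075,0],[0.07,-0.146,0],[0.105,-0.21,0],[0.15,-0.27,0],[0.15,-0.27,0]], "dr": [[0,0,0],[0,0,0],[0,0,0],[0,0,0],[0,0,0],[0,0,0]], "fingers": [-1,-1,-1,-1,-1,-1]}}

```text
clock: 26.15
tool_pos: [545.5, 288.5, 168.4]
eef_rot: [0.454, 0.544, 0.455, -0.54]
wrist_force: [-0.2, 0.1, 0.4]
finger_gap: -0.001
```

Run:
```python
from h import *
import cv2
p=cur()[0];x=R.from_euler('z',.184).as_matrix()@(p-[557.6,262.9,0]);print(x.round(1),state()["wrist_force"])
im=snapshot("wrist");s=snapshot("scene")
a=cv2.resize(im[...,::-1],(480,300));b=cv2.resize(s[50:190,290:400,::-1],(314,400));o=np.zeros((400,794,3),np.uint8);o[:300,:480]=a;o[:,480:]=b;cv2.imwrite("pics/w9.png",o)
```

```text
[-16.5  22.9 168.4] [-0.22188358  0.05891406  0.38842786]
```

>>> {"name": "apply_moves", "arguments": {"offset": [[0.03,-0.03,0],[0.05,-0.06,0],[0.06,-0.07,0],[0.068,-0.07,0],[0.068,-0.07,0]], "dr": [[0,0,0],[0,0,0],[0,0,0],[0,0,0],[0,0,0]], "fingers": [-1,-1,-1,-1,-1]}}

```text
clock: 26.75
tool_pos: [531.0, 290.6, 152.0]
eef_rot: [0.454, 0.545, 0.454, -0.54]
wrist_force: [-0.0, -0.6, -0.1]
finger_gap: -0.001
```

>>> {"name": "apply_moves", "arguments": {"offset": [[0.006,0,0],[0.012,0,0],[0.012,0,0]], "dr": [[0,0,0],[0,0,0],[0,0,0]], "fingers": [-1,-1,-1]}}

```text
clock: 27.05
tool_pos: [531.4, 290.7, 151.1]
eef_rot: [0.454, 0.545, 0.453, -0.539]
wrist_force: [-4.0, -1.8, 13.8]
finger_gap: 0.0
```

```bash
cat >> h.py <<'E'
LR=down(-.184+np.pi/2,-.5)
E
python3 - <<'E'
from h import *
p,M=cur();print(LR.round(2).tolist())
up=(p+[0,0,70],M)
plan([up,(cw(-105,112,190),LR),(cw(-100,112,150),LR)])
st=cw(-100,112,150)
for P in((-100,112,125),(-100,112,100),(-98,112,80),(-85,112,78),(-77,112,78),(-75,112,78)): print(P,(LR.T@(cw(*P)-st)/250).round(3).tolist())
# lid check by image: tab end/lid corners, scene + top
E
```

```text
[[0.47, 0.18, 0.86], [-0.09, 0.98, -0.16], [-0.88, 0.0, 0.48]]
off [-0.28, 0.002, -0.002] dr [0.0, 0.0, 0.0] rows 1.4
off [0.125, -0.295, -0.359] dr [-0.4875, -0.1251, 0.1213] rows 10.8
off [0.15, 0.0, -0.059] dr [0.0, 0.0, 0.0] rows 0.8
(-100, 112, 125) [0.088, 0.0, -0.048]
(-100, 112, 100) [0.176, 0.0, -0.096]
(-98, 112, 80) [0.25, -0.0, -0.127]
(-85, 112, 78) [0.282, -0.0, -0.085]
(-77, 112, 78) [0.297, -0.0, -0.057]
(-75, 112, 78) [0.301, -0.0, -0.05]
```

>>> {"name": "apply_moves", "arguments": {"offset": [[-0.2,0,0],[-0.3,0,0],[-0.3,-0.1,-0.1],[-0.3,-0.15,-0.2],[-0.25,-0.29,-0.36],[-0.25,-0.29,-0.36],[-0.2,-0.29,-0.36],[-0.2,-0.29,-0.36],[-0.155,-0.29,-0.36],[-0.155,-0.29,-0.36],[-0.155,-0.29,-0.36],[-0.155,-0.29,-0.36]], "dr": [[0,0,0],[0,0,0],[-0.4875,-0.125,0.121],[-0.4875,-0.125,0.121],[-0.4875,-0.125,0.121],[-0.4875,-0.125,0.121],[-0.4875,-0.125,0.121],[-0.4875,-0.125,0.121],[-0.4875,-0.125,0.121],[-0.4875,-0.125,0.121],[-0.4875,-0.125,0.121],[-0.4875,-0.125,0.121]], "fingers": [-1,-1,-1,-1,-1,-1,-1,-1,-1,-1,-1,-1]}}

```text
clock: 28.25
tool_pos: [475.8, 392.4, 189.9]
eef_rot: [0.844, 0.089, 0.516, -0.119]
wrist_force: [0.4, 0.4, -0.1]
finger_gap: -0.001
```

>>> {"name": "apply_moves", "arguments": {"offset": [[0,0,0],[0,0,0]], "dr": [[-0.02,0,0],[-0.02,0,0]], "fingers": [-1,-1]}}

```text
clock: 28.45
tool_pos: [475.7, 392.4, 190.0]
eef_rot: [0.846, 0.063, 0.52, -0.102]
wrist_force: [0.3, 0.5, 0.6]
finger_gap: -0.001
```

Run:
```python
from h import *
import cv2
print(*cur());plan([(cw(-100,112,150),LR)])
# lid angle check: synthetic silhouette vs change wrt first scene picture
s=snapshot("scene");s0=cv2.imread("pics/scene0.png")[...,::-1]
S=get_calibration("scene")
pts=lambda th:proj(S,np.array([cw(*(ry(th)@v+[59,0,75])) for v in np.array([[-118,-132,76],[-118,132,76],[0,132,76],[0,-132,76]],float)]))
g=cv2.cvtColor(s,cv2.COLOR_RGB2GRAY);e=cv2.distanceTransform(255-cv2.Canny(g,50,120),cv2.DIST_L2,3)
print("lid tops",pts(0).round(1).tolist())
for th in (0,.05,.1,.2,.4):
    q=pts(th);L=np.concatenate([q[i]+(q[(i+1)%4]-q[i])*np.linspace(0.05,.95,30)[:,None] for i in(0,3)]).round().astype(int)
    best=min((np.minimum(e[L[:,1]+b,L[:,0]+a],5).mean(),a,b) for a in range(-3,4) for b in range(-1,6));print(th,best)
```

```text
[475.66030763 392.41925109 190.02612595] [[ 4.39111056e-01  2.38101484e-01  8.66307777e-01]
 [-1.08012537e-01  9.71240200e-01 -2.12192755e-01]
 [-8.91916348e-01 -3.95916353e-04  4.52200255e-01]]
off [0.151, -0.0, -0.057] dr [-0.0158, -0.0098, 0.0085] rows 0.8
lid tops [[305.8, 153.2], [309.4, 79.4], [346.2, 80.2], [345.2, 154.1]]
0 (np.float32(0.8055716), -1, 1)
0.05 (np.float32(0.92225003), -2, 1)
0.1 (np.float32(0.91323835), -3, 2)
0.2 (np.float32(1.7416216), -3, 3)
0.4 (np.float32(2.4507866), 1, 5)
```

>>> {"name": "apply_moves", "arguments": {"offset": [[0.15,0,-0.057],[0.15,0,-0.057],[0.15,0,-0.057]], "dr": [[-0.016,-0.01,0.0085],[-0.016,-0.01,0.0085],[-0.016,-0.01,0.0085]], "fingers": [-1,-1,-1]}}

```text
clock: 28.8
tool_pos: [480.1, 391.0, 150.1]
eef_rot: [0.856, 0.047, 0.508, -0.081]
wrist_force: [0.3, 0.2, -0.2]
finger_gap: -0.004
```

>>> {"name": "apply_moves", "arguments": {"offset": [[0.04,0,-0.024],[0.088,0,-0.048],[0.13,0,-0.072],[0.176,0,-0.096],[0.21,0,-0.112],[0.25,0,-0.127],[0.25,0,-0.127]], "dr": [[0,0,0],[0,0,0],[0,0,0],[0,0,0],[0,0,0],[0,0,0],[0,0,0]], "fingers": [-1,-1,-1,-1,-1,-1,-1]}}

```text
clock: 29.5
tool_pos: [481.6, 389.7, 78.1]
eef_rot: [0.856, 0.046, 0.509, -0.081]
wrist_force: [0.8, -0.5, -0.4]
finger_gap: 0.003
```

Run:
```python
from h import *
p,M=cur();print((R.from_euler('z',.184).as_matrix()@(p-[557.6,262.9,0])).round(1),state()["wrist_force"])
for P in((-85,112,78),(-80,112,78),(-77,112,78),(-73,112,78),(-69,112,78)): print(P,(M.T@(cw(*P)-p)/250).round(3).tolist())
```

```text
[-97.9 110.8  78.1] [ 0.8086128  -0.51350308 -0.39396216]
(-85, 112, 78) [0.025, 0.005, 0.045]
(-80, 112, 78) [0.035, 0.005, 0.063]
(-77, 112, 78) [0.04, 0.005, 0.073]
(-73, 112, 78) [0.048, 0.005, 0.087]
(-69, 112, 78) [0.056, 0.005, 0.101]
```

>>> {"name": "apply_moves", "arguments": {"offset": [[0.025,0.005,0.045],[0.035,0.005,0.063],[0.04,0.005,0.073],[0.04,0.005,0.073]], "dr": [[0,0,0],[0,0,0],[0,0,0],[0,0,0]], "fingers": [-1,-1,-1,-1]}}

```text
clock: 29.9
tool_pos: [503.0, 386.8, 78.4]
eef_rot: [0.856, 0.047, 0.508, -0.082]
wrist_force: [0.1, 0.2, -0.3]
finger_gap: 0.002
```

>>> {"name": "apply_moves", "arguments": {"offset": [[0.004,0,0.008],[0.008,0,0.014],[0.008,0,0.014]], "dr": [[0,0,0],[0,0,0],[0,0,0]], "fingers": [-1,-1,-1]}}

```text
clock: 30.2
tool_pos: [503.9, 386.9, 78.1]
eef_rot: [0.855, 0.046, 0.51, -0.081]
wrist_force: [-13.7, -1.0, 6.7]
finger_gap: -0.001
```

>>> {"name": "apply_moves", "arguments": {"offset": [[0.004,0,0.007],[0.008,0,0.012],[0.008,0,0.012]], "dr": [[0,0,0],[0,0,0],[0,0,0]], "fingers": [-1,-1,-1]}}

```text
clock: 30.5
tool_pos: [504.0, 387.1, 77.8]
eef_rot: [0.855, 0.046, 0.511, -0.081]
wrist_force: [-15.6, -2.3, 9.5]
finger_gap: 0.004
```

>>> {"name": "apply_moves", "arguments": {"offset": [[-0.05,0,-0.09],[-0.12,0,-0.22],[-0.3,0,-0.3],[-0.5,0,-0.3],[-0.7,0,-0.3],[-0.7,0,-0.3],[-0.7,0,-0.3]], "dr": [[0,0,0],[0,0,0],[0,0,0],[0,0,0],[0,0,0],[0,0,0],[0,0,0]], "fingers": [-1,-1,-1,-1,-1,-1,-1]}}

```text
clock: 31.2
tool_pos: [358.0, 415.7, 198.1]
eef_rot: [0.855, 0.047, 0.51, -0.079]
wrist_force: [0.9, 0.7, -0.5]
finger_gap: -0.002
```

Run:
```python
from h import *
import cv2
print(cur()[0],state()["wrist_force"])
c=get_calibration("wrist");im=snapshot("wrist")
def flap(ph):
    q=[np.array([-62,0,125])+ry(ph)@np.array([-6,0,-z]) for z in(0,65)]
    return proj(c,[cw(q[0][0],97,q[0][2]),cw(q[0][0],127,q[0][2]),cw(q[1][0],127,q[1][2]),cw(q[1][0],97,q[1][2])])
for ph in(0,.3,.8,1.3): print(ph,flap(ph).round(0).tolist())
lt=proj(c,[cw(-59,132,151),cw(-59,-132,151),cw(59,132,151),cw(59,-132,151),cw(-59,132,75)]);print("lid",lt.round(0).tolist())
x0,y0=np.clip(flap(.6).mean(0)-[40,40],0,[560,320]).astype(int)
g=cv2.cvtColor(im,cv2.COLOR_RGB2GRAY)
print(x0,y0);sub=g[y0:y0+80:3,x0:x0+80:3]
for r in sub: print(' '.join('%3d'%v for v in r))
```

```text
[358.04321921 415.74433509 198.09349845] [ 0.9467505   0.71396764 -0.47865629]
0 [[302.0, 287.0], [333.0, 287.0], [331.0, 233.0], [304.0, 233.0]]
0.3 [[302.0, 288.0], [333.0, 288.0], [332.0, 226.0], [303.0, 226.0]]
0.8 [[302.0, 292.0], [333.0, 292.0], [333.0, 225.0], [302.0, 225.0]]
1.3 [[302.0, 294.0], [333.0, 294.0], [334.0, 242.0], [300.0, 242.0]]
lid [[338.0, 316.0], [59.0, 316.0], [334.0, 358.0], [115.0, 358.0], [336.0, 249.0]]
277 216
110 110 110 110 111 111 111 102  95 106  96 108  95 111  96 111 112 111 112 114 157 160 163 162 162 161 159
109 109 109 109 109 110 104  96  95  95  96  95  95  94  96  98 111 105 112 114 158 158 159 158 159 158 156
109 109 109 109 109 109  99  96  95  96  97  96  95  96  95  97  98  96 102 112 155 155 153 152 152 154 157
109 110 109 110 111 110 108  95  95 106 113 112 112 113 112 113 116 132 132 112 162 163 163 162 162 160 159
109 109 110 110 111 111  97  94  94 109 112 113 112 113 114 113 114 132 131 112 158 155 153 151 148 147 154
109 109 109 109 110 111 106  95  94 107 109 110 109 110 110 110 110 112 128 112 152 153 155 156 157 157 157
110 110
[... 1560 characters left out ...]
  34  34  90  91  91  90  39  40  38  40  40 150 161
108 108 109 103  40  39  41  42  42  90  91  90  90  33  34  34  91  91  91  91  45  45  44  46  44 116 155
109 108 110  89  34  34  34  35  33  89  89  90  90  34  32  34  90  90  91  91  38  38  38  39  40  76 146
108 108 108  53  35  33  32  34  37  90  90  90  90  34  32  33  91  90  90  92  47  37  38  38  39  57 150
107 107 107  33  33  33  34  34  40  90  90  89  88  32  31  34  90  91  90  90  57  38  37  37  39  39 151
108 107 108  33  32  33  33  31  45  89  90  90  89  31  31  32  90  91  90  90  71  35  37  36  38  38 146
107 108 106  33  33  32  32  32  43  95 106 105 106  34  36  35 106 105 106 101  63  36  36  36  38  39 139
```

The flap's lower outer edge is at row 232-234, with 233 predicted for a closed latch and 226 for 0.3 rad open. That fits a flat latch and the firm stop I felt. Handing in.

```bash
python3 -c "
from plant import *
print(close_job())"
```

```text
the job is handed in; nothing more can be done
None
```

I handed the job in at about 31 s of the 72 s limit; the hand-in reported no verdict. Both tall cans are in the two pad cells, the lid is shut and the latch is pressed down.

- **Cans:** each was lowered until it touched the pad, then released. A picture afterwards showed both upright in their cells. I aimed at the pad centres, and expect the cans to be within about 5 mm of them, but I did not measure this after release.
- **Lid:** I pushed it shut with the closed fingers. They met a firm stop at 151.1 mm with 14 N, against 151 mm for a shut lid. An edge check in the scene camera fitted 0 rad best, but it cannot tell 0 from 0.05 rad, so the height is the stronger evidence.
- **Latch:** it met a firm stop at about 16 N. In the wrist image the flap's lower edge was at row 232–234, where 233 means closed and 226 means 0.3 rad open. The arm was then drawn clear, with wrist force near zero.

**Checks that disagreed:**
- Scene-camera points were up to about 4 px (roughly 12 mm) off my model. I relied on the wrist and top cameras for position, because the packed can showed the same shift.
- The short tin's measured height varied between views (68–105 mm). It was never touched.
- The picture limit ran out while I was closing the lid, so the lid and latch checks after that were by image code and contact force only.

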